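# Nest and book in the returned parts tubs

## Robot

A 6-joint arm with a two-finger parallel gripper is mounted at the origin on the work surface. World frame = base frame: x ahead of the robot, y to its left, z up, the work surface at z = 0. Lengths are in mm, angles in degrees, forces in N, time in s.
With the tool pointing down it reaches from about 275 to 825 mm from the base axis. Payload 4.9 kg.
Tool frame: the origin (TCP) lies midway between the tips of the shut fingers; the grasp point (between the pads) lies 19 mm behind it; z points along the fingers, y is the line along which they close (so a half turn about z gives the same grasp; the last joint's range is limited). The gripper opens to 85 mm and grips with 20 to 120 N. Pads are 22 mm wide; open, the fingers measure 114 mm over their backs; the gripper's body (76 mm by 85 mm) begins 54 mm behind the grasp point. The pads swing forward as they close: fully open they stand 13 mm farther back than shut.
Start: joints at [-79.022, 18.69, -11.035, 60.275, 0, 82.311], TCP at [176.049, -521.081, 231.281] pointing down, gripper open.
Joint ranges: [-152.03, 152.03], [-55.5, 102.48], [-74.3, 77.21], [-110.64, 120.58], [-84.22, 78.4], [-180, 180]. Speed limits (degrees/s): [147.25, 147.25, 180, 180, 180, 180].

## Interface

Orientations are given as a 3x3 rotation matrix whose columns are the frame's x, y, z axes.
In Python, from plant import bot gives the robot as it stands. The module is installed in compiled form; this text tells all that it offers.
- The arm moves only by the tool arm_command, never from a script. Its argument "commands" is a list of rows, each an object with "jaw": the opening, from 0 (shut) to 1 (fully open); "delta_pos": the shift along the world's x, y, z in units of 3 cm (1.0 is 3 cm), a list of three; "twist": the turn, a rotation vector about the world's x, y, z in units of 5 degrees (1.0 is 5 degrees), a list of three. In form: [{"jaw": jaw, "delta_pos": [x, y, z], "twist": [wx, wy, wz]}, ...]. A call has 1 to 20 rows; each row shifts and turns the commanded pose from where the row before left it; what a row does not reach is not made up. A row lasts 1/12 s, in which the tool goes at most 41.7 mm and 7.16 degrees, less where a joint would pass 70% of its speed; a pose out of reach is approached as far as the arm can. A call with a number of a shift or a turn outside -1 to 1 is refused whole. A call with a gripper value outside its range is refused whole. The fingers move at their own pace and stop on an object; the grip force is fixed at half the most. Time passes only in rows, so rows that do not move let the fingers close. It gives the time, the measured TCP pose, the force, the opening and the grip force at its end, in the units of the state.
- bot.observe(): the state, without advancing time (a new reading comes with each control period).
- bot.grab_frame(name): name is "scene" or "top"; returns the picture (480x640x3 uint8, red, green, blue); there is no depth.
- bot.camera_params(name): a dict with "camera_matrix" (3x3 intrinsics, pixels), "R" (3x3) and "t" (3): a world point X has camera coordinates R X + t. Camera axes: x right, y down, z forward; pixel columns grow to the right and rows downward; lengths in mm; the calibration is good to about 2 mm. A picture is of the moment at which its call begins. camera_params takes no time and is no camera call.
- bot.finish_job(): hands the job in; it is judged then, once.
The state is a dict: "clock": time; "joints": joint angles; "joint_velocities": joint speeds; "effort": joint torques, N m; "position": TCP position; "tool_rot": TCP orientation; "contact_force": force on the tool from outside, world axes, zero at the start; "torque": the same for the moment, N m; "width": finger opening in mm; "grip_force": force on a finger pad.
Only numpy, scipy, OpenCV 4.12 (cv2) and the standard library are available. Lean on these libraries where they do the work, as an engineer would, in place of code of your own. Each camera call takes 0.05 s, during which the arm holds its last target. There are 200 camera calls.

## Task

Nest the blue tub into the grey tub on the sloping sprung return station, then the yellow tub into the blue one, pushing each fully home with a firm push of about 11 N so that the sprung seat gives a little and counts it, but never forcing it on towards its stop. Then book them in on the keypad: press the blue key right down and let it up, then the yellow key; do not press the red one. Leave the nested stack in the station and do not disturb the other things on the table.

Things in the scene. Friction and masses are not known exactly. Their poses are not given: they have to be found in the camera images.
- tub_blue: blue plastic round tub, open on top, upright, 110 mm tall, about 0.12 kg. Conical body, outside 33 mm at the foot, 56 mm at 74 mm height; above it a straight collar, 68 mm outside, 61 inside, 74 to 110 mm. It nests in a like tub until its collar sits on the lower rim: the 36 mm collar stands out, walls have 2.5 mm play. Origin: centre of underside; z along the axis to the mouth.
- tub_yellow: yellow plastic round tub, open on top, upright, 110 mm tall, about 0.12 kg. Conical body, outside 33 mm at the foot, 56 mm at 74 mm height; above it a straight collar, 68 mm outside, 61 inside, 74 to 110 mm. It nests in a like tub until its collar sits on the lower rim: the 36 mm collar stands out, walls have 2.5 mm play. Origin: centre of underside; z along the axis to the mouth.
- nest (a point): centre of the mouth of the grey master tub (shaped as the loose ones), fixed on the sprung seat of the return station (base 170 x 150 mm), mouth 160 mm high. z points out of the mouth along the tub axis, leaning 32 degrees from vertical to the robot's side; y is level. Home, the blue tub's origin is 74 mm below this point along z, the yellow's 38 mm below. It sinks with the seat.
- seat (a joint): sprung seat under the master tub: travel in m along the tub's axis, 0 at rest, 0.007 at its hard stop. It begins to give at 5 N and takes 2.5 N more per mm; this counts the push and the weight of the tubs in it, about 1 N each. It counts a tub when it gives 1.5 mm (9 N); beyond 4.5 mm (16 N) it is over-pressed. The reading is too noisy to tell these apart: go by the force.
- keypad: white booking keypad, fixed, 100 x 200 mm, top face 45 mm high, with a blue, a yellow and a red key in a row along its y axis. Origin: centre of the underside
- key_blue_top (a point): blue key: the point is the centre of its top face, 67 mm above the table when up. 30 mm diameter, pressed straight down; its keys stand 62 mm apart in a row on the keypad, in any order of colours
- key_blue (a joint): travel of the blue key in m: 0 up, 0.006 fully down; about 1.5 N starts it, 5 N pushes it fully down, and it springs back
- key_yellow_top (a point): yellow key: the point is the centre of its top face, 67 mm above the table when up. 30 mm diameter, pressed straight down; its keys stand 62 mm apart in a row on the keypad, in any order of colours
- key_yellow (a joint): travel of the yellow key in m: 0 up, 0.006 fully down; about 1.5 N starts it, 5 N pushes it fully down, and it springs back
- key_red_top (a point): red key: the point is the centre of its top face, 67 mm above the table when up. 30 mm diameter, pressed straight down; its keys stand 62 mm apart in a row on the keypad, in any order of colours
- key_red (a joint): travel of the red key in m: 0 up, 0.006 fully down; about 1.5 N starts it, 5 N pushes it fully down, and it springs back
- carton: bystander: plain brown carton, 80 x 120 x 70 mm (x, y, z); origin in its underside
- oil_filter: bystander: red round filter can, 76 mm diameter, 92 mm tall; origin in its underside
- bearing: bystander: steel ring lying flat, 80 mm outside diameter, 22 mm tall; origin in its underside
- spray: bystander: blue spray can, 60 mm diameter, 170 mm tall; origin in its underside
- spanner: bystander: steel spanner lying on the table, 170 mm long; origin at its middle
- white_box: bystander: white box, 60 x 100 x 50 mm; origin in its underside
- bottle: bystander: black jar with white cap, 64 mm diameter, 150 mm tall; origin in its underside
Not all that is in view belongs to the job. Of the things that look like the tub_blue, the larger one is meant.

How it is judged:
By the outcome, as a careful person would: the job done as asked, in the order asked, and still so for the second after the job is handed in, with the robot touching nothing.
It also fails if it takes over 72 s, if anything falls off the work surface, if the arm or the gripper's body presses on something with over 40 N, if the wrist force passes 120 N, or if a joint passes its speed limit or range.

## Working session

There is one attempt and no reset: what is moved stays moved. The work goes in short steps, Python scripts to look and compute and a tool call to move; the robot and the scene stay as the last step left them, time stands still between calls to the robot, and variables do not carry over. Pictures are saved under pics/ and viewed, at most 10 in all, crops included, and the job is handed in when it is done.

Besides the shell and the picture viewer there is one more tool, called after "Call:" as a command line: name --argument value ..., lists and objects as JSON in quotes. arm_command: Moves the arm, as the interface text tells. Its arguments: {"type":"object","properties":{"commands":{"type":"array","items":{"type":"object","properties":{"jaw":{"type":"number"},"delta_pos":{"type":"array","items":{"type":"number","minimum":-1,"maximum":1}},"twist":{"type":"array","items":{"type":"number","minimum":-1,"maximum":1}}}}}},"required":["commands"]}

```bash
mkdir -p pics; python3 - <<'E'
from plant import bot
import cv2,numpy as np
for n in("scene","top"):
    im=bot.grab_frame(n); cv2.imwrite(f"pics/{n}0.png",im[:,:,::-1])
    p=bot.camera_params(n); print(n,np.round(p["camera_matrix"],1).tolist(),np.round(p["R"],3).tolist(),np.round(p["t"],1).tolist(), np.round(-np.array(p["R"]).T@np.array(p["t"]),0))
print(bot.observe())
E
```

```text
scene [[620.1, 0.0, 327.6], [0.0, 620.1, 244.2], [0.0, 0.0, 1.0]] [[0.445, 0.895, 0.002], [0.503, -0.249, -0.828], [-0.741, 0.369, -0.561]] [-248.7, -187.2, 1802.3] [1540. -489.  857.]
top [[528.7, 0.0, 313.3], [0.0, 528.7, 241.7], [0.0, 0.0, 1.0]] [[-0.021, -1.0, -0.002], [-0.995, 0.021, -0.101], [0.101, 0.0, -0.995]] [-6.7, 601.7, 1139.0] [ 483.  -20. 1194.]
{'clock': 0.1, 'joints': array([-7.90227702e+01,  1.87290817e+01, -1.10867889e+01,  6.02757706e+01,
       -9.21857748e-04,  8.23125703e+01]), 'joint_velocities': array([ 0.01855669, -0.16844211,  0.03987964, -0.09731532, -0.01781585,
        0.04491438]), 'effort': array([ 1.19279612e-03, -4.44237864e+01,  2.63038051e+01,  7.86889315e-03,
       -1.24728545e-04,  9.74343273e-08]), 'position': array([ 175.93400966, -520.5357039 ,  230.56583266]), 'tool_rot': array([[ 9.47407882e-01,  3.20028440e-01, -3.20358320e-04],
       [ 3.20028539e-01, -9.47406607e-01,  1.56710969e-03],
       [ 1.98010079e-04, -1.58721587e-03, -9.99998721e-01]]), 'contact_force': array([ 0.54952897, -0.28041982, -0.50780245]), 'torque': array([-0.03439838, -0.00106288, -0.06307966]), 'grip_force': 0.0, 'width': 85.64354121807973}
```

View pics/scene0.png

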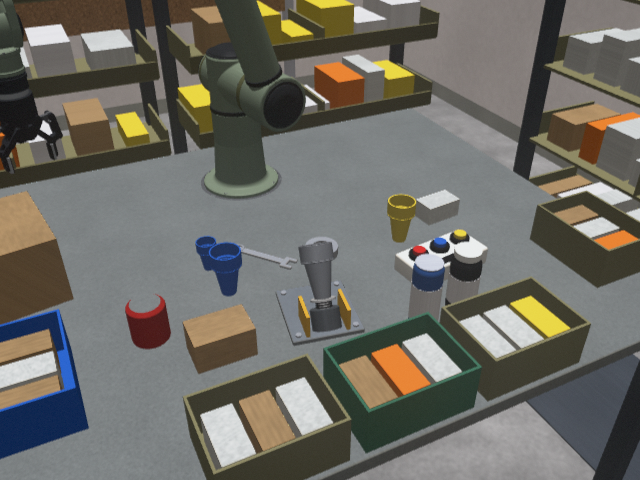

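View pics/top0.png

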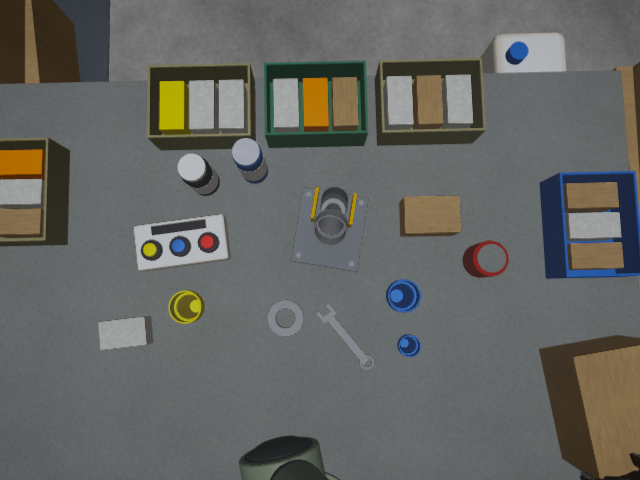

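Scene picture: the blue tub is at (225,268), a smaller blue lookalike at (206,252), the yellow tub at (400,218), the master tub at (318,250), and the keys red/blue/yellow at (420,252)/(440,243)/(460,235). Top picture: blue tub (403,296), small one (408,345), yellow tub (186,307), master mouth (331,224), keys yellow/blue/red at (151,250)/(180,246)/(208,242).

Possible mistakes for tub_blue: the small blue tub (408,345), the blue spray can (249,155), the blue crate (590,225) and the blue-capped canister (517,53). I choose the larger tub at (403,296). For tub_yellow there is only (186,307); the yellow boxes and key don't match.

```bash
cat > h.py <<'E'
from plant import bot
import cv2,numpy as np
P={n:bot.camera_params(n) for n in("scene","top")}
for p in P.values():
    for k in p: p[k]=np.array(p[k],float) if not isinstance(p[k],str) else p[k]
def ray(n,uv):
    p=P[n]; uv=np.atleast_2d(uv).astype(float)
    d=np.c_[uv,np.ones(len(uv))]@np.linalg.inv(p["camera_matrix"]).T@p["R"]
    return -p["R"].T@p["t"],d
def onz(n,uv,z):
    c,d=ray(n,uv); return c+d*((z-c[2])/d[:,2])[:,None]
def proj(n,X):
    p=P[n]; q=(np.atleast_2d(X)@p["R"].T+p["t"])@p["camera_matrix"].T; return q[:,:2]/q[:,2:]
def tri(a,b):
    A=[];B=[]
    for n,uv in(("scene",a),("top",b)):
        c,d=ray(n,uv); d=d[0]/np.linalg.norm(d[0]); M=np.eye(3)-np.outer(d,d); A.append(M);B.append(M@c)
    x=np.linalg.lstsq(np.vstack(A),np.hstack(B),rcond=None)[0]
    return x,[np.linalg.norm(M@x-b) for M,b in zip(A,B)]
def mask(im,col):
    h=cv2.cvtColor(im,cv2.COLOR_RGB2HSV)
    r={"blue":((105,120,50),(125,255,255)),"yellow":((22,120,60),(33,255,255)),"red":((0,150,60),(8,255,255))}[col]
    return cv2.inRange(h,*r)
def blobs(im,col,amin=40):
    cs,_=cv2.findContours(mask(im,col),cv2.RETR_EXTERNAL,cv2.CHAIN_APPROX_NONE)
    return [c[:,0,:] for c in cs if cv2.contourArea(c)>amin]
E
python3 - <<'E'
from h import *
from scipy.optimize import least_squares
t=cv2.imread("pics/top0.png")[:,:,::-1].copy(); s=cv2.imread("pics/scene0.png")[:,:,::-1].copy()
for col,px in(("blue",(403,296)),("blue",(408,345)),("yellow",(186,307))):
    c=[b for b in blobs(t,col) if np.hypot(*(b.mean(0)-px))<20][0]
    g=onz("top",c,110)[:,:2]; nad=np.array([483,-20]); m=g.mean(0); u=(m-nad)/np.linalg.norm(m-nad)
    far=g[(g-m)@u>0]
    f=least_squares(lambda q:np.hypot(*(far-q[:2]).T)-q[2],[*m,34]).x
    f2=least_squares(lambda q:np.hypot(*(far-q[:2]).T)-34,m).x
    print(col,px,f.round(1),f2.round(1),"scene px rim",proj("scene",[*f[:2],110]).round(0),"foot",proj("scene",[*f[:2],0]).round(0))
for col in("blue","yellow","red"):
    for n,im in(("top",t),("scene",s)):
        for b in blobs(im,col,25):
            (x,y),r=cv2.minEnclosingCircle(b); 
            if (n=="top" and 140<x<225 and 230<y<260) or(n=="scene" and 405<x<475 and 225<y<260):
                print(n,col,np.round((x,y,r),1),onz(n,[(x,y)],67).round(1))
def crop(im,x,y,w,h,k): return cv2.resize(im[y:y+h,x:x+w],(w*k,h*k),interpolation=cv2.INTER_CUBIC)
a=crop(t,285,175,100,100,4); b=crop(s,270,230,100,115,4)[:400]; d=crop(t,360,270,100,50,4);e=crop(s,180,230,100,50,4)
o=np.vstack([np.hstack([a,b]),np.hstack([d,e])]); cv2.imwrite("pics/crop1.png",o[:,:,::-1])
E
```

```text
blue (403, 296) [ 479.6 -202.    32.8] [ 479.7 -200.5] scene px rim [[225. 251.]] foot [[230. 291.]]
blue (408, 345) [ 378.2 -209.9   20.8] [ 386.2 -195.1] scene px rim [[207. 228.]] foot [[212. 268.]]
yellow (186, 307) [466.  245.5  32.7] [466.1 243.8] scene px rim [[402. 200.]] foot [[399. 239.]]
top blue [178.1 245.3   7. ] [[596.2 270.3  67. ]]
scene blue [439.9 241.9   6.2] [[602.4 264.5  67. ]]
top yellow [149.6 249.2   7.4] [[589.1 331.2  67. ]]
scene yellow [459.9 234.    6.2] [[595.8 325.3  67. ]]
top red [206.7 241.3   6.8] [[603.6 208.9  67. ]]
scene red [419.  249.5   6.2] [[607.  204.8  67. ]]
```

View pics/crop1.png

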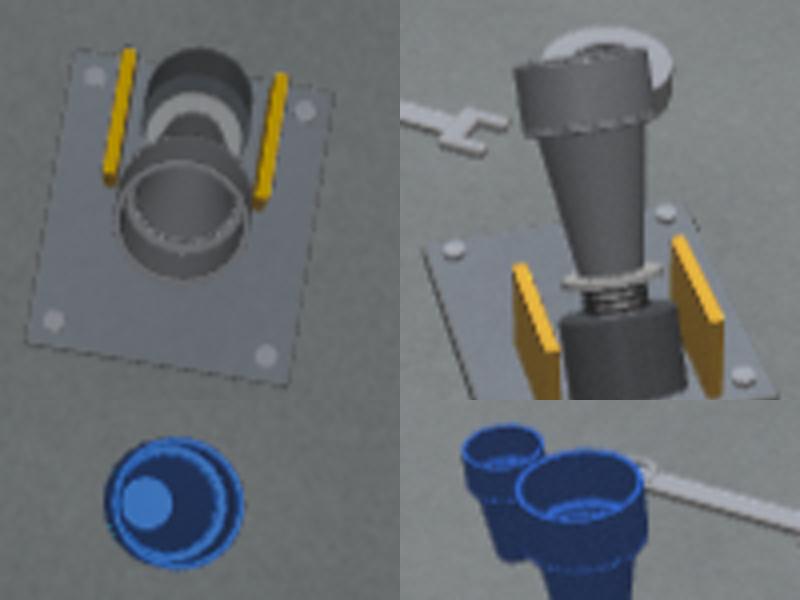

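Crop: the chosen blue tub is clearly the larger one (the small one stands behind it), and its rim centre in the scene view is about (225.5,251), matching the prediction. The master mouth is near top (331,226) and scene (316,244.5). The base plate corners are visible in the top view.

```bash
python3 - <<'E'
from h import *
f=lambda x,y,ox,oy:((x+.5)/4-.5+ox,(y+.5)/4-.5+oy)
c=np.array([f(*q,285,175) for q in[(78,48),(333,92),(288,385),(27,343)]])
g=onz("top",c,6); print(g.round(1)); 
e=lambda a,b:(g[a]-g[b])[:2]
print([ (np.hypot(*e(a,b)).round(1),np.degrees(np.arctan2(*e(a,b)[::-1])).round(1)) for a,b in((0,3),(1,2),(0,1),(3,2))], g.mean(0))
print(tri(f(583-400,58,270,230),f(184,204,285,175)), onz("top",[f(184,204,285,175)],160))
t=cv2.imread("pics/top0.png"); s=cv2.imread("pics/scene0.png")
k=lambda im,x,y:cv2.resize(im[y:y+50,x:x+40],(400,500),interpolation=cv2.INTER_CUBIC)
o=np.hstack([k(t,311,200),k(s,295,232)]); o=cv2.convertScaleAbs(o,alpha=1.6)
for i in range(0,800,50): o[:6,i]=(0,0,255)
for i in range(0,500,50): o[i,:6]=(0,0,255);o[i,400:406]=(0,0,255)
cv2.imwrite("pics/crop2.png",o)
E
```

```text
[[ 730.8   -1.2    6. ]
 [ 702.2 -145.8    6. ]
 [ 536.1 -115.3    6. ]
 [ 562.8   30.8    6. ]]
[(np.float64(171.0), np.float64(-10.8)), (np.float64(168.9), np.float64(-10.4)), (np.float64(147.4), np.float64(78.8)), (np.float64(148.5), np.float64(79.6))] [632.98693723 -57.85314842   6.        ]
(array([618.07802362, -55.34886237, 166.5324123 ]), [np.float64(1.3823733726133474), np.float64(1.3823733726129985)]) [[619.5084632  -54.30664959 160.        ]]
```

View pics/crop2.png

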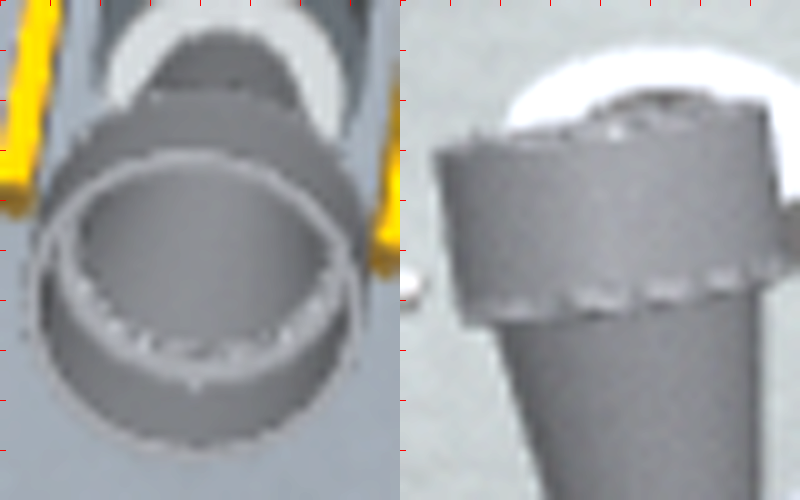

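Crop: the outer rim in the top view spans about u 33–357, v 150–450, so the mouth centre is px (330.1,229.6). The inner ring I used before is the collar step. In the scene view the rim ends at (435,152) and (765,105), giving a centre of px (314.6,244.4).

```bash
python3 - <<'E'
from h import *
print(tri((314.6,244.4),(330.05,229.55)), onz("top",[(330.05,229.55)],160), onz("scene",[(314.6,244.4)],160))
# predicted rim extents for the guess
yaw=np.radians(-10.5); z=np.array([-np.cos(yaw)*np.sin(np.radians(32)),-np.sin(yaw)*np.sin(np.radians(32)),np.cos(np.radians(32))])
y=np.array([-np.sin(yaw),np.cos(yaw),0]); x=np.cross(y,z); print("z",z.round(4),"y",y.round(4))
C=onz("top",[(330.05,229.55)],160)[0]; 
th=np.linspace(0,6.283,73)
for r in(34,30.5):
    R=C+r*(np.outer(np.cos(th),x)+np.outer(np.sin(th),y))
    for n in("top","scene"):
        q=proj(n,R);o=(311,200) if n=="top" else(295,232)
        print(r,n,((q.min(0)-o)*10).round(),((q.max(0)-o)*10).round(), "ext at", ((q[q[:,0].argmin()]-o)*10).round(),((q[q[:,0].argmax()]-o)*10).round())
E
```

```text
(array([611.10250894, -54.01884178, 161.21399811]), [np.float64(1.1786978789817213), np.float64(1.1786978789816418)]) [[611.73931857 -52.98359086 160.        ]] [[609.03348936 -54.35269317 160.        ]]
z [-0.521   0.0966  0.848 ] y [0.1822 0.9833 0.    ]
34 top [ 19. 136.] [363. 450.] ext at [ 19. 295.] [363. 296.]
34 scene [ 40. 103.] [376. 156.] ext at [ 40. 154.] [376. 105.]
30.5 top [ 36. 153.] [346. 435.] ext at [ 36. 295.] [346. 296.]
30.5 scene [ 57. 106.] [359. 153.] ext at [ 57. 152.] [359. 107.]
```

Call:
arm_command --commands '[{"jaw": 1,"delta_pos": [0,1,0],"twist": [0,0,1]},{"jaw": 1,"delta_pos": [0,1,0],"twist": [0,0,1]},{"jaw": 1,"delta_pos": [0,1,0],"twist": [0,0,1]},{"jaw": 1,"delta_pos": [0,1,0],"twist": [0,0,1]},{"jaw": 1,"delta_pos": [0,1,0],"twist": [0,0,1]},{"jaw": 1,"delta_pos": [0.92,0.51,-0.1],"twist": [0,0,1]},{"jaw": 1,"delta_pos": [0.92,0.51,-0.1],"twist": [0,0,1]},{"jaw": 1,"delta_pos": [0.92,0.51,-0.1],"twist": [0,0,1]},{"jaw": 1,"delta_pos": [0.92,0.51,-0.1],"twist": [0,0,1]},{"jaw": 1,"delta_pos": [0.92,0.51,-0.1],"twist": [0,0,1]},{"jaw": 1,"delta_pos": [0.92,0.51,-0.1],"twist": [0,0,1]},{"jaw": 1,"delta_pos": [0.92,0.51,-0.1],"twist": [0,0,1]},{"jaw": 1,"delta_pos": [0.92,0.51,-0.1],"twist": [0,0,1]},{"jaw": 1,"delta_pos": [0.92,0.51,-0.1],"twist": [0,0,1]},{"jaw": 1,"delta_pos": [0.92,0.51,-0.1],"twist": [0,0,1]},{"jaw": 1,"delta_pos": [0.92,0.51,-0.1],"twist": [0,0,1]},{"jaw": 1,"delta_pos": [0,0,0],"twist": [0,0,1]},{"jaw": 1,"delta_pos": [0,0,0],"twist": [0,0,1]},{"jaw": 1,"delta_pos": [0,0,0],"twist": [0,0,1]},{"jaw": 1,"delta_pos": [0,0,0],"twist": [0,0,1]}]'

```text
clock: 1.77
position: [479.5, -202.2, 197.7]
tool_rot: [[-0.484, 0.875, -0.001], [0.875, 0.484, 0.001], [0.001, -0.001, -1.0]]
contact_force: [-0.2, 0.5, -0.4]
width: 85.5
grip_force: 0.0
```

Call:
arm_command --commands '[{"jaw": 1,"delta_pos": [0,0,-0.15],"twist": [0,0,1]},{"jaw": 1,"delta_pos": [0,0,-0.15],"twist": [0,0,1]},{"jaw": 1,"delta_pos": [0,0,-0.15],"twist": [0,0,1]},{"jaw": 1,"delta_pos": [0,0,-0.15],"twist": [0,0,1]},{"jaw": 1,"delta_pos": [0,0,-0.15],"twist": [0,0,1]},{"jaw": 1,"delta_pos": [0,0,-0.15],"twist": [0,0,1]},{"jaw": 1,"delta_pos": [0,0,-0.15],"twist": [0,0,1]},{"jaw": 1,"delta_pos": [0,0,-0.15],"twist": [0,0,1]},{"jaw": 1,"delta_pos": [0,0,-0.15],"twist": [0,0,1]},{"jaw": 1,"delta_pos": [0,0,-0.15],"twist": [0,0,1]},{"jaw": 1,"delta_pos": [0,0,-0.5],"twist": [0,0,0.12]},{"jaw": 1,"delta_pos": [0,0,-0.5],"twist": [0,0,0]},{"jaw": 1,"delta_pos": [0,0,-0.5],"twist": [0,0,0]},{"jaw": 1,"delta_pos": [0,0,-0.5],"twist": [0,0,0]},{"jaw": 1,"delta_pos": [0,0,-0.5],"twist": [0,0,0]},{"jaw": 1,"delta_pos": [0,0,-0.2],"twist": [0,0,0]},{"jaw": 1,"delta_pos": [0,0,0],"twist": [0,0,0]}]'

```text
clock: 3.18
position: [478.3, -202.0, 70.6]
tool_rot: [[-0.982, 0.186, -0.003], [0.186, 0.982, 0.002], [0.003, 0.001, -1.0]]
contact_force: [-0.8, -0.1, 0.4]
width: 85.1
grip_force: 0.0
```

Call:
arm_command --commands '[{"jaw": 0.3,"delta_pos": [0.03,0,0],"twist": [0,0,0]},{"jaw": 0.3,"delta_pos": [0,0,0],"twist": [0,0,0]},{"jaw": 0.3,"delta_pos": [0,0,0],"twist": [0,0,0]},{"jaw": 0.3,"delta_pos": [0,0,0],"twist": [0,0,0]},{"jaw": 0.3,"delta_pos": [0,0,0],"twist": [0,0,0]},{"jaw": 0.3,"delta_pos": [0,0,0],"twist": [0,0,0]}]'

```text
clock: 3.68
position: [481.5, -203.3, 73.4]
tool_rot: [[-0.983, 0.186, 0.002], [0.186, 0.983, -0.001], [-0.002, -0.001, -1.0]]
contact_force: [1.1, 0.0, 6.1]
width: 65.8
grip_force: 66.8
```

Call:
arm_command --commands '[{"jaw": 0.3,"delta_pos": [0,0,0.5],"twist": [0,0,0]},{"jaw": 0.3,"delta_pos": [0,0,0.8],"twist": [0,0,0]},{"jaw": 0.3,"delta_pos": [0,0,0.8],"twist": [-0.146,-0.786,0]},{"jaw": 0.3,"delta_pos": [0,0,0.8],"twist": [-0.146,-0.786,0]},{"jaw": 0.3,"delta_pos": [0,0,0.8],"twist": [-0.146,-0.786,0]},{"jaw": 0.3,"delta_pos": [0,0,0.8],"twist": [-0.146,-0.786,0]},{"jaw": 0.3,"delta_pos": [0,0,0.8],"twist": [-0.146,-0.786,0]},{"jaw": 0.3,"delta_pos": [0,0,0.8],"twist": [-0.146,-0.786,0]},{"jaw": 0.3,"delta_pos": [0,0,0],"twist": [-0.146,-0.786,0]},{"jaw": 0.3,"delta_pos": [0,0,0],"twist": [-0.146,-0.786,0]},{"jaw": 0.3,"delta_pos": [0.3,0.6,0],"twist": [0,0,0]},{"jaw": 0.3,"delta_pos": [0.4,0.86,0],"twist": [0,0,0]},{"jaw": 0.3,"delta_pos": [0.4,0.86,0],"twist": [0,0,0]},{"jaw": 0.3,"delta_pos": [0.4,0.86,0],"twist": [0,0,0]},{"jaw": 0.3,"delta_pos": [0.4,0.86,0],"twist": [0,0,0]},{"jaw": 0.3,"delta_pos": [0.4,0.86,0],"twist": [0,0,0]},{"jaw": 0.3,"delta_pos": [0.2,0.4,0],"twist": [0,0,0]},{"jaw": 0.3,"delta_pos": [0,0,0],"twist": [0,0,0]}]'

```text
clock: 5.18
position: [555.8, -41.0, 255.0]
tool_rot: [[-0.834, 0.181, 0.521], [0.155, 0.983, -0.094], [-0.529, 0.002, -0.849]]
contact_force: [0.1, -0.8, -1.5]
width: 65.4
grip_force: 66.8
```

```bash
cat > look.py <<'E'
import sys
from h import *
t=bot.grab_frame("top"); s=bot.grab_frame("scene")
k=lambda im,x,y:cv2.resize(im[y:y+120,x:x+100],(400,480),interpolation=cv2.INTER_CUBIC)
cv2.imwrite(sys.argv[1],np.hstack([k(t,280,170),k(s,265,180)])[:,:,::-1])
E
python3 look.py pics/l1.png; python3 -c "
from plant import bot
o=bot.observe();print(o['position'],o['tool_rot'],o['contact_force'],o['width'],o['clock'])"
```

```text
[554.91847726 -43.2829185  254.69580344] [[-0.83428236  0.18457067  0.51952537]
 [ 0.15748189  0.9828181  -0.09627062]
 [-0.52836767  0.00149896 -0.84901435]] [-0.10760759 -0.39739211 -1.65766016] 65.80713824940379 5.2833
```

View pics/l1.png

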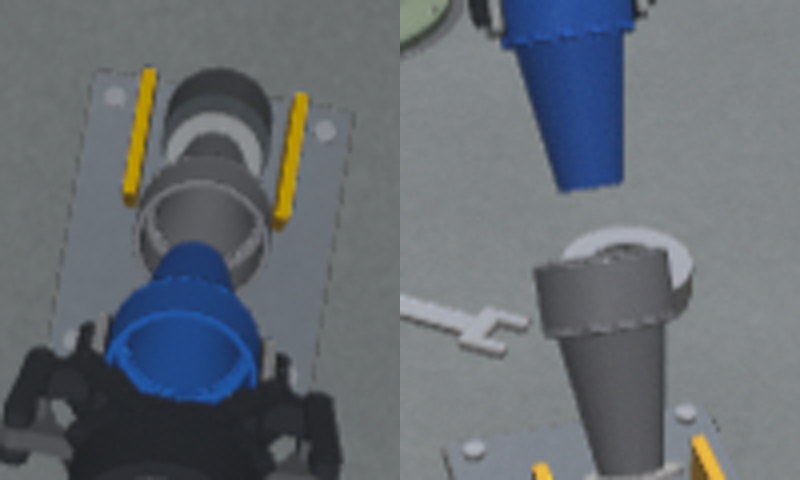

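The tub hangs square and coaxial: in the scene half of the crop the foot is at (592,188) and the grey mouth at (602,258). Inserting along the axis.

Call:
arm_command --commands '[{"jaw": 0.3,"delta_pos": [-0.06,0.01,-0.04],"twist": [0,0,0]},{"jaw": 0.3,"delta_pos": [0.278,-0.0515,-0.452],"twist": [0,0,0]},{"jaw": 0.3,"delta_pos": [0.278,-0.0515,-0.452],"twist": [0,0,0]},{"jaw": 0.3,"delta_pos": [0.278,-0.0515,-0.452],"twist": [0,0,0]},{"jaw": 0.3,"delta_pos": [0.278,-0.0515,-0.452],"twist": [0,0,0]},{"jaw": 0.3,"delta_pos": [0.278,-0.0515,-0.452],"twist": [0,0,0]},{"jaw": 0.3,"delta_pos": [0,0,0],"twist": [0,0,0]},{"jaw": 0.3,"delta_pos": [0,0,0],"twist": [0,0,0]}]'

```text
clock: 5.95
position: [594.3, -52.2, 185.2]
tool_rot: [[-0.834, 0.188, 0.518], [0.16, 0.982, -0.097], [-0.527, 0.002, -0.85]]
contact_force: [0.3, -0.0, -0.5]
width: 65.6
grip_force: 66.8
```

```bash
cat > st.py <<'E'
from plant import bot
import numpy as np
zn=np.array([-.521,.0966,.848]);yn=np.array([.1822,.9833,0]);xn=np.cross(yn,zn);N=np.array([610.5,-53.7,160])
o=bot.observe();r=np.array(o['position'])-N;f=np.array(o['contact_force'])
print("t",o['clock'],"pos xyz_n",[round(float(r@a),1) for a in(xn,yn,zn)],"F_n",[round(float(f@a),2) for a in(xn,yn,zn)],"w",o['width'],"T",np.round(o['torque'],2),"toolz",np.round(np.array(o['tool_rot'])[:,2],3))
E
python3 st.py
```

```text
t 5.95 pos xyz_n [-0.4, -1.5, 30.0] F_n [-0.02, 0.01, -0.55] w 65.58412048312152 T [0.1  0.59 0.03] toolz [ 0.518 -0.097 -0.85 ]
```

Call:
arm_command --commands '[{"jaw": 0.3,"delta_pos": [0.087,-0.016,-0.141],"twist": [0,0,0]},{"jaw": 0.3,"delta_pos": [0.087,-0.016,-0.141],"twist": [0,0,0]},{"jaw": 0.3,"delta_pos": [0.087,-0.016,-0.141],"twist": [0,0,0]},{"jaw": 0.3,"delta_pos": [0.087,-0.016,-0.141],"twist": [0,0,0]},{"jaw": 0.3,"delta_pos": [0,0,0],"twist": [0,0,0]},{"jaw": 0.3,"delta_pos": [0,0,0],"twist": [0,0,0]}]'

```text
clock: 6.45
position: [605.7, -53.0, 169.0]
tool_rot: [[-0.834, 0.186, 0.52], [0.158, 0.983, -0.097], [-0.529, 0.002, -0.849]]
contact_force: [0.2, 0.3, -1.7]
width: 65.7
grip_force: 66.8
```

```bash
python3 st.py
```

```text
t 6.45 pos xyz_n [0.7, -0.2, 10.2] F_n [-0.75, 0.33, -1.51] w 65.71316036778829 T [ 0.12  0.58 -0.06] toolz [ 0.52  -0.097 -0.849]
```

Call:
arm_command --commands '[{"jaw": 0.3,"delta_pos": [0.0347,-0.0064,-0.0565],"twist": [0,0,0]},{"jaw": 0.3,"delta_pos": [0.0347,-0.0064,-0.0565],"twist": [0,0,0]},{"jaw": 0.3,"delta_pos": [0.0347,-0.0064,-0.0565],"twist": [0,0,0]},{"jaw": 0.3,"delta_pos": [0,0,0],"twist": [0,0,0]},{"jaw": 0.3,"delta_pos": [0,0,0],"twist": [0,0,0]}]'

```text
clock: 6.87
position: [609.0, -53.7, 164.1]
tool_rot: [[-0.833, 0.186, 0.52], [0.159, 0.983, -0.097], [-0.529, 0.002, -0.848]]
contact_force: [0.4, -0.4, -0.6]
width: 65.9
grip_force: 66.8
```

```bash
python3 st.py
```

```text
t 6.8667 pos xyz_n [0.9, -0.2, 4.3] F_n [0.07, -0.33, -0.72] w 65.91303850026583 T [0.1  0.58 0.02] toolz [ 0.52  -0.097 -0.848]
```

Call:
arm_command --commands '[{"jaw": 0.3,"delta_pos": [0.0347,-0.0064,-0.0565],"twist": [0,0,0]},{"jaw": 0.3,"delta_pos": [0.0174,-0.0032,-0.0283],"twist": [0,0,0]},{"jaw": 0.3,"delta_pos": [0,0,0],"twist": [0,0,0]},{"jaw": 0.3,"delta_pos": [0,0,0],"twist": [0,0,0]}]'

```text
clock: 7.2
position: [610.6, -54.0, 162.0]
tool_rot: [[-0.833, 0.186, 0.521], [0.158, 0.983, -0.097], [-0.53, 0.002, -0.848]]
contact_force: [-2.4, -0.2, 3.6]
width: 65.4
grip_force: 67.3
```

```bash
python3 st.py
```

```text
t 7.2 pos xyz_n [1.2, -0.3, 1.6] F_n [-0.04, -0.61, 4.26] w 65.41597301547665 T [ 0.05  0.74 -0.12] toolz [ 0.521 -0.097 -0.848]
```

Call:
arm_command --commands '[{"jaw": 0.3,"delta_pos": [0.0174,-0.0032,-0.0283],"twist": [0,0,0]},{"jaw": 0.3,"delta_pos": [0.0087,-0.0016,-0.0141],"twist": [0,0,0]},{"jaw": 0.3,"delta_pos": [0,0,0],"twist": [0,0,0]},{"jaw": 0.3,"delta_pos": [0,0,0],"twist": [0,0,0]}]'

```text
clock: 7.53
position: [611.3, -54.1, 160.7]
tool_rot: [[-0.833, 0.186, 0.521], [0.158, 0.983, -0.097], [-0.53, 0.002, -0.848]]
contact_force: [-4.9, 0.8, 5.9]
width: 65.8
grip_force: 67.6
```

```bash
python3 st.py
```

```text
t 7.5333 pos xyz_n [1.1, -0.3, 0.1] F_n [-1.13, -0.15, 7.62] w 65.823679139002 T [ 0.01  0.77 -0.09] toolz [ 0.521 -0.097 -0.848]
```

Call:
arm_command --commands '[{"jaw": 0.3,"delta_pos": [0.0087,-0.0016,-0.0141],"twist": [0,0,0]},{"jaw": 0.3,"delta_pos": [0.0087,-0.0016,-0.0141],"twist": [0,0,0]},{"jaw": 0.3,"delta_pos": [0,0,0],"twist": [0,0,0]},{"jaw": 0.3,"delta_pos": [0,0,0],"twist": [0,0,0]}]'

```text
clock: 7.87
position: [611.8, -54.2, 160.0]
tool_rot: [[-0.833, 0.186, 0.521], [0.158, 0.983, -0.097], [-0.53, 0.002, -0.848]]
contact_force: [-7.0, 1.6, 7.5]
width: 65.6
grip_force: 67.8
```

```bash
python3 st.py
```

```text
t 7.8667 pos xyz_n [1.2, -0.3, -0.7] F_n [-2.14, 0.27, 10.18] w 65.61035277450783 T [-0.03  0.94 -0.15] toolz [ 0.521 -0.097 -0.848]
```

```bash
python3 look.py pics/l2.png; python3 st.py
```

```text
t 7.9667 pos xyz_n [1.2, -0.3, -0.7] F_n [-2.06, 1.02, 9.44] w 65.57528971153197 T [-0.02  0.92 -0.13] toolz [ 0.521 -0.097 -0.848]
```

View pics/l2.png

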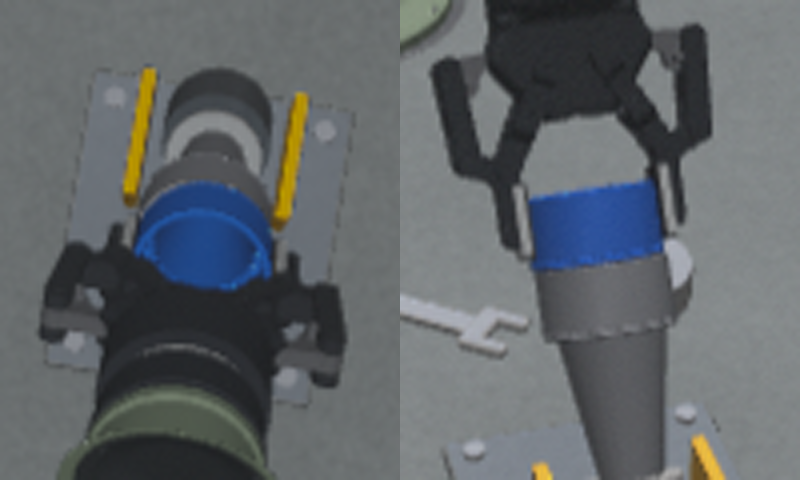

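The blue collar sits squarely on the grey rim, at (595,265) in the scene half of the crop, with the whole collar standing out. The push is about 11 N. Ease off, open and retreat.

Call:
arm_command --commands '[{"jaw": 0.3,"delta_pos": [0,0,0],"twist": [0,0,0]},{"jaw": 0.3,"delta_pos": [-0.0347,0.0064,0.0565],"twist": [0,0,0]},{"jaw": 0.3,"delta_pos": [-0.01,0.002,0.016],"twist": [0,0,0]},{"jaw": 1,"delta_pos": [0,0,0],"twist": [0,0,0]},{"jaw": 1,"delta_pos": [0,0,0],"twist": [0,0,0]},{"jaw": 1,"delta_pos": [0,0,0],"twist": [0,0,0]},{"jaw": 1,"delta_pos": [0,0,0],"twist": [0,0,0]},{"jaw": 1,"delta_pos": [0,0,0],"twist": [0,0,0]},{"jaw": 1,"delta_pos": [-0.152,0.028,0.248],"twist": [0,0,0]},{"jaw": 1,"delta_pos": [-0.304,0.056,0.495],"twist": [0,0,0]},{"jaw": 1,"delta_pos": [-0.304,0.056,0.495],"twist": [0,0,0]},{"jaw": 1,"delta_pos": [-0.304,0.056,0.495],"twist": [0,0,0]},{"jaw": 1,"delta_pos": [-0.304,0.056,0.495],"twist": [0,0,0]},{"jaw": 1,"delta_pos": [0,0,0],"twist": [0,0,0]}]'

```text
clock: 9.13
position: [569.7, -46.3, 232.1]
tool_rot: [[-0.831, 0.185, 0.524], [0.158, 0.983, -0.097], [-0.533, 0.002, -0.846]]
contact_force: [0.5, -0.2, 0.5]
width: 85.4
grip_force: 0.0
```

```bash
python3 look.py pics/l3.png; python3 - <<'E'
from h import *
t=bot.grab_frame("top")
for b in blobs(t,"yellow",100):
    (x,y),r=cv2.minEnclosingCircle(b)
    if 170<x<200 and 290<y<325: print(x,y,r)
print(bot.observe()['width'],bot.observe()['position'])
s=bot.grab_frame("scene")
for b in blobs(s,"blue",100): print(b.min(0),b.max(0))
E
```

```text
186.0 307.0 18.027854919433594
85.39008167306288 [569.59892067 -46.45207235 228.75306072]
[  0 309] [ 87 458]
[414 265] [443 277]
[195 236] [215 269]
[295 224] [329 245]
```

Call:
arm_command --commands '[{"jaw": 1,"delta_pos": [-0.3,0.1,0.4],"twist": [0,0,0]},{"jaw": 1,"delta_pos": [-0.345,0.973,0],"twist": [0.146,0.786,0]},{"jaw": 1,"delta_pos": [-0.345,0.973,0],"twist": [0.146,0.786,0]},{"jaw": 1,"delta_pos": [-0.345,0.973,0],"twist": [0.146,0.786,0]},{"jaw": 1,"delta_pos": [-0.345,0.973,0],"twist": [0.146,0.786,0]},{"jaw": 1,"delta_pos": [-0.345,0.973,0],"twist": [0.146,0.786,0]},{"jaw": 1,"delta_pos": [-0.345,0.973,0],"twist": [0.146,0.786,0]},{"jaw": 1,"delta_pos": [-0.345,0.973,0],"twist": [0.146,0.786,0]},{"jaw": 1,"delta_pos": [-0.345,0.973,0],"twist": [0.146,0.786,0]},{"jaw": 1,"delta_pos": [-0.345,0.973,-0.5],"twist": [0,0,0]},{"jaw": 1,"delta_pos": [-0.05,0.85,-0.8],"twist": [0,0,0]},{"jaw": 1,"delta_pos": [0,0,0],"twist": [0,0,0]},{"jaw": 1,"delta_pos": [0,0,0],"twist": [0,0,0]}]'

```text
clock: 10.42
position: [464.4, 245.4, 198.9]
tool_rot: [[-0.983, 0.184, -0.005], [0.184, 0.983, -0.002], [0.004, -0.003, -1.0]]
contact_force: [-0.3, -1.4, -0.4]
width: 85.2
grip_force: 0.0
```

View pics/l3.png

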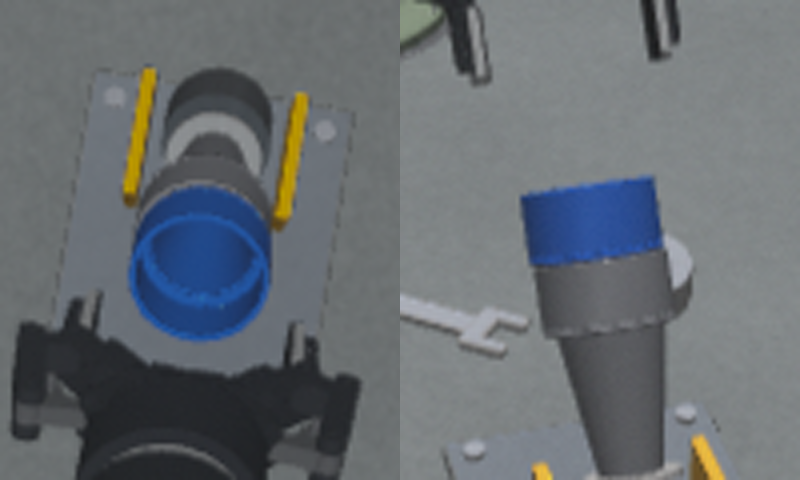

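The blue tub stayed home after release (collar bottom at (595,262) on the grey rim). Now grasping the yellow tub.

Call:
arm_command --commands '[{"jaw": 1,"delta_pos": [0.05,0,-0.65],"twist": [0,0,0]},{"jaw": 1,"delta_pos": [0,0,-0.65],"twist": [0,0,0]},{"jaw": 1,"delta_pos": [0,0,-0.65],"twist": [0,0,0]},{"jaw": 1,"delta_pos": [0,0,-0.65],"twist": [0,0,0]},{"jaw": 1,"delta_pos": [0,0,-0.65],"twist": [0,0,0]},{"jaw": 1,"delta_pos": [0,0,-0.65],"twist": [0,0,0]},{"jaw": 1,"delta_pos": [0,0,-0.33],"twist": [0,0,0]},{"jaw": 1,"delta_pos": [0,0,0],"twist": [0,0,0]},{"jaw": 1,"delta_pos": [0,0,0],"twist": [0,0,0]},{"jaw": 0.3,"delta_pos": [0,0,0],"twist": [0,0,0]},{"jaw": 0.3,"delta_pos": [0,0,0],"twist": [0,0,0]},{"jaw": 0.3,"delta_pos": [0,0,0],"twist": [0,0,0]},{"jaw": 0.3,"delta_pos": [0,0,0],"twist": [0,0,0]},{"jaw": 0.3,"delta_pos": [0,0,0],"twist": [0,0,0]},{"jaw": 0.3,"delta_pos": [0,0,0],"twist": [0,0,0]}]'

```text
clock: 11.67
position: [469.0, 245.4, 76.4]
tool_rot: [[-0.983, 0.186, 0.004], [0.186, 0.983, 0.001], [-0.003, 0.002, -1.0]]
contact_force: [0.1, 0.6, 6.7]
width: 64.8
grip_force: 67.1
```

Call:
arm_command --commands '[{"jaw": 0.3,"delta_pos": [0,0,0.5],"twist": [0,0,0]},{"jaw": 0.3,"delta_pos": [0,0,0.8],"twist": [0,0,0]},{"jaw": 0.3,"delta_pos": [0,0,0.8],"twist": [-0.146,-0.786,0]},{"jaw": 0.3,"delta_pos": [0,0,0.8],"twist": [-0.146,-0.786,0]},{"jaw": 0.3,"delta_pos": [0,0,0.8],"twist": [-0.146,-0.786,0]},{"jaw": 0.3,"delta_pos": [0,0,0.8],"twist": [-0.146,-0.786,0]},{"jaw": 0.3,"delta_pos": [0,0,0.8],"twist": [-0.146,-0.786,0]},{"jaw": 0.3,"delta_pos": [0,0,0.8],"twist": [-0.146,-0.786,0]},{"jaw": 0.3,"delta_pos": [0,-0.4,0.8],"twist": [-0.146,-0.786,0]},{"jaw": 0.3,"delta_pos": [0.2,-0.8,0.1],"twist": [-0.146,-0.786,0]},{"jaw": 0.3,"delta_pos": [0.2,-0.92,0],"twist": [0,0,0]},{"jaw": 0.3,"delta_pos": [0.2,-0.92,0],"twist": [0,0,0]},{"jaw": 0.3,"delta_pos": [0.2,-0.92,0],"twist": [0,0,0]},{"jaw": 0.3,"delta_pos": [0.2,-0.92,0],"twist": [0,0,0]},{"jaw": 0.3,"delta_pos": [0.2,-0.92,0],"twist": [0,0,0]},{"jaw": 0.3,"delta_pos": [0.3,-0.92,0],"twist": [0,0,0]},{"jaw": 0.3,"delta_pos": [0.3,-0.92,0],"twist": [0,0,0]},{"jaw": 0.3,"delta_pos": [0.3,-0.92,0],"twist": [0,0,0]},{"jaw": 0.3,"delta_pos": [0.2,-0.9,0],"twist": [0,0,0]},{"jaw": 0.3,"delta_pos": [0,0,0],"twist": [0,0,0]}]'

```text
clock: 13.33
position: [537.0, -43.5, 285.3]
tool_rot: [[-0.832, 0.192, 0.521], [0.163, 0.981, -0.102], [-0.531, 0.0, -0.848]]
contact_force: [0.7, -0.1, -1.0]
width: 65.0
grip_force: 67.2
```

```bash
sed -i 's/180)\]/165)]/' look.py; python3 look.py pics/l4.png;python3 st.py
```

```text
t 13.4333 pos xyz_n [1.5, -0.1, 145.8] F_n [-1.62, 0.44, -0.82] w 65.15486917200676 T [0.13 0.62 0.02] toolz [ 0.52  -0.098 -0.849]
```

View pics/l4.png

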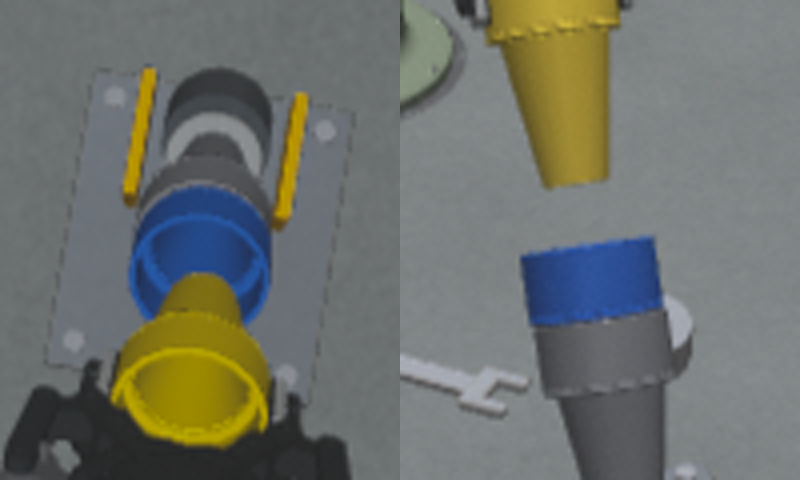

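Yellow tub aligned over the blue mouth (foot at (577,186), mouth at (588,250)). Inserting.

Call:
arm_command --commands '[{"jaw": 0.3,"delta_pos": [-0.022,0.004,-0.014],"twist": [0,0,0]},{"jaw": 0.3,"delta_pos": [0.278,-0.0515,-0.452],"twist": [0,0,0]},{"jaw": 0.3,"delta_pos": [0.278,-0.0515,-0.452],"twist": [0,0,0]},{"jaw": 0.3,"delta_pos": [0.278,-0.0515,-0.452],"twist": [0,0,0]},{"jaw": 0.3,"delta_pos": [0.278,-0.0515,-0.452],"twist": [0,0,0]},{"jaw": 0.3,"delta_pos": [0.278,-0.0515,-0.452],"twist": [0,0,0]},{"jaw": 0.3,"delta_pos": [0.139,-0.0257,-0.226],"twist": [0,0,0]},{"jaw": 0.3,"delta_pos": [0,0,0],"twist": [0,0,0]},{"jaw": 0.3,"delta_pos": [0,0,0],"twist": [0,0,0]}]'

```text
clock: 14.18
position: [581.1, -46.3, 209.4]
tool_rot: [[-0.834, 0.184, 0.52], [0.157, 0.983, -0.096], [-0.528, 0.002, -0.849]]
contact_force: [0.0, -1.1, -1.5]
width: 65.3
grip_force: 67.1
```

```bash
python3 st.py
```

```text
t 14.1833 pos xyz_n [0.5, 1.9, 57.9] F_n [-0.6, -1.08, -1.38] w 65.33789035742402 T [ 0.14  0.65 -0.02] toolz [ 0.52  -0.096 -0.849]
```

Call:
arm_command --commands '[{"jaw": 0.3,"delta_pos": [0.0521,-0.0097,-0.0848],"twist": [0,0,0]},{"jaw": 0.3,"delta_pos": [0.0521,-0.0097,-0.0848],"twist": [0,0,0]},{"jaw": 0.3,"delta_pos": [0.0521,-0.0097,-0.0848],"twist": [0,0,0]},{"jaw": 0.3,"delta_pos": [0.0347,-0.0064,-0.0565],"twist": [0,0,0]},{"jaw": 0.3,"delta_pos": [0,0,0],"twist": [0,0,0]},{"jaw": 0.3,"delta_pos": [0,0,0],"twist": [0,0,0]}]'

```text
clock: 14.68
position: [587.2, -48.5, 200.3]
tool_rot: [[-0.833, 0.186, 0.521], [0.159, 0.983, -0.097], [-0.529, 0.002, -0.848]]
contact_force: [-0.2, -0.4, -1.5]
width: 65.6
grip_force: 67.1
```

```bash
python3 st.py
```

```text
t 14.6833 pos xyz_n [1.2, 0.9, 46.8] F_n [-0.85, -0.39, -1.18] w 65.56149760513969 T [ 0.14  0.6  -0.02] toolz [ 0.521 -0.097 -0.848]
```

Call:
arm_command --commands '[{"jaw": 0.3,"delta_pos": [0.0347,-0.0084,-0.0565],"twist": [0,0,0]},{"jaw": 0.3,"delta_pos": [0.0174,-0.0052,-0.0283],"twist": [0,0,0]},{"jaw": 0.3,"delta_pos": [0,0,0],"twist": [0,0,0]},{"jaw": 0.3,"delta_pos": [0,0,0],"twist": [0,0,0]}]'

```text
clock: 15.02
position: [588.8, -48.9, 197.8]
tool_rot: [[-0.833, 0.186, 0.521], [0.159, 0.983, -0.097], [-0.529, 0.002, -0.848]]
contact_force: [0.7, -0.1, -0.5]
width: 65.2
grip_force: 67.1
```

```bash
python3 st.py
```

```text
t 15.0167 pos xyz_n [1.2, 0.8, 43.8] F_n [0.3, -0.01, -0.78] w 65.18147133519206 T [ 0.13  0.62 -0.04] toolz [ 0.521 -0.097 -0.848]
```

Call:
arm_command --commands '[{"jaw": 0.3,"delta_pos": [0.0174,-0.0042,-0.0283],"twist": [0,0,0]},{"jaw": 0.3,"delta_pos": [0.0174,-0.0042,-0.0283],"twist": [0,0,0]},{"jaw": 0.3,"delta_pos": [0,0,0],"twist": [0,0,0]},{"jaw": 0.3,"delta_pos": [0,0,0],"twist": [0,0,0]}]'

```text
clock: 15.35
position: [589.9, -49.1, 196.1]
tool_rot: [[-0.833, 0.186, 0.521], [0.159, 0.983, -0.097], [-0.529, 0.002, -0.848]]
contact_force: [0.6, -0.5, -1.1]
width: 65.1
grip_force: 67.1
```

```bash
python3 st.py
```

```text
t 15.35 pos xyz_n [1.2, 0.8, 41.8] F_n [-0.03, -0.36, -1.26] w 65.14091837654561 T [0.06 0.61 0.  ] toolz [ 0.521 -0.097 -0.848]
```

Call:
arm_command --commands '[{"jaw": 0.3,"delta_pos": [0.0174,-0.0042,-0.0283],"twist": [0,0,0]},{"jaw": 0.3,"delta_pos": [0.0174,-0.0042,-0.0283],"twist": [0,0,0]},{"jaw": 0.3,"delta_pos": [0,0,0],"twist": [0,0,0]},{"jaw": 0.3,"delta_pos": [0,0,0],"twist": [0,0,0]}]'

```text
clock: 15.68
position: [591.0, -49.4, 194.7]
tool_rot: [[-0.833, 0.186, 0.521], [0.158, 0.983, -0.097], [-0.53, 0.002, -0.848]]
contact_force: [-3.0, 0.9, 3.6]
width: 65.1
grip_force: 67.8
```

```bash
python3 st.py
```

```text
t 15.6833 pos xyz_n [1.4, 0.7, 40.0] F_n [-0.71, 0.34, 4.71] w 65.12317272202291 T [ 0.03  0.73 -0.07] toolz [ 0.521 -0.097 -0.848]
```

Call:
arm_command --commands '[{"jaw": 0.3,"delta_pos": [0.0174,-0.0032,-0.0283],"twist": [0,0,0]},{"jaw": 0.3,"delta_pos": [0.0139,-0.0026,-0.0226],"twist": [0,0,0]},{"jaw": 0.3,"delta_pos": [0,0,0],"twist": [0,0,0]},{"jaw": 0.3,"delta_pos": [0,0,0],"twist": [0,0,0]}]'

```text
clock: 16.02
position: [591.9, -49.6, 193.3]
tool_rot: [[-0.833, 0.186, 0.521], [0.158, 0.983, -0.097], [-0.53, 0.002, -0.848]]
contact_force: [-6.4, 0.9, 6.2]
width: 65.3
grip_force: 68.2
```

```bash
python3 st.py
```

```text
t 16.0167 pos xyz_n [1.5, 0.6, 38.3] F_n [-2.21, -0.25, 8.67] w 65.2763338263172 T [-0.11  0.94 -0.2 ] toolz [ 0.521 -0.097 -0.848]
```

Call:
arm_command --commands '[{"jaw": 0.3,"delta_pos": [0.0087,-0.0016,-0.0141],"twist": [0,0,0]},{"jaw": 0.3,"delta_pos": [0.002,0,-0.0035],"twist": [0,0,0]},{"jaw": 0.3,"delta_pos": [0,0,0],"twist": [0,0,0]},{"jaw": 0.3,"delta_pos": [0,0,0],"twist": [0,0,0]}]'

```text
clock: 16.35
position: [592.1, -49.7, 192.9]
tool_rot: [[-0.833, 0.186, 0.521], [0.158, 0.983, -0.097], [-0.53, 0.002, -0.848]]
contact_force: [-6.7, 1.1, 7.4]
width: 65.0
grip_force: 68.3
```

```bash
python3 st.py; python3 look.py pics/l5.png; python3 st.py
```

```text
t 16.35 pos xyz_n [1.5, 0.6, 37.8] F_n [-1.77, -0.13, 9.89] w 64.95338873407783 T [-0.03  0.99 -0.15] toolz [ 0.521 -0.097 -0.848]
t 16.45 pos xyz_n [1.5, 0.6, 37.8] F_n [-1.93, -0.32, 10.38] w 65.33462331285807 T [-0.1   0.96 -0.18] toolz [ 0.521 -0.097 -0.848]
```

View pics/l5.png

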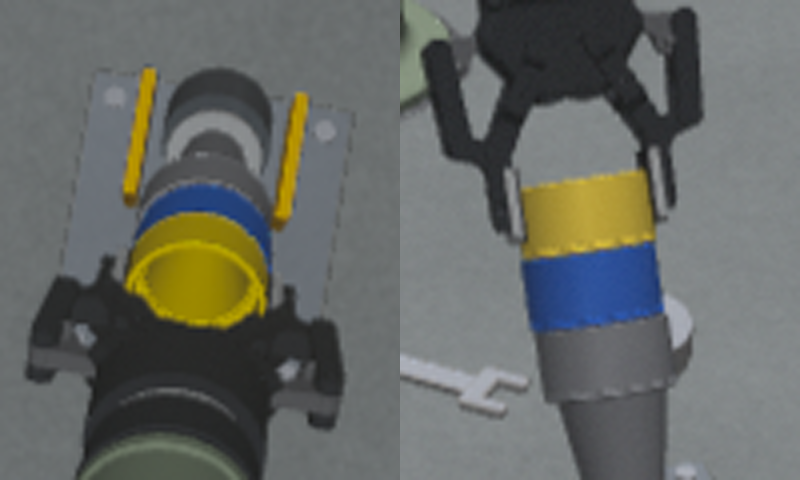

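Yellow tub home: its collar stands fully above the blue collar, evenly, at (588,250). The seat load is about 12 N. Ease off, release and retreat.

Call:
arm_command --commands '[{"jaw": 0.3,"delta_pos": [-0.0347,0.0064,0.0565],"twist": [0,0,0]},{"jaw": 0.3,"delta_pos": [-0.01,0.002,0.016],"twist": [0,0,0]},{"jaw": 1,"delta_pos": [0,0,0],"twist": [0,0,0]},{"jaw": 1,"delta_pos": [0,0,0],"twist": [0,0,0]},{"jaw": 1,"delta_pos": [0,0,0],"twist": [0,0,0]},{"jaw": 1,"delta_pos": [0,0,0],"twist": [0,0,0]},{"jaw": 1,"delta_pos": [0,0,0],"twist": [0,0,0]},{"jaw": 1,"delta_pos": [-0.152,0.028,0.248],"twist": [0,0,0]},{"jaw": 1,"delta_pos": [-0.304,0.056,0.495],"twist": [0,0,0]},{"jaw": 1,"delta_pos": [-0.304,0.056,0.495],"twist": [0,0,0]},{"jaw": 1,"delta_pos": [-0.304,0.056,0.495],"twist": [0,0,0]},{"jaw": 1,"delta_pos": [-0.304,0.056,0.495],"twist": [0,0,0]},{"jaw": 1,"delta_pos": [-0.152,0.028,0.248],"twist": [0,0,0]},{"jaw": 1,"delta_pos": [0,0,0],"twist": [0,0,0]}]'

```text
clock: 17.62
position: [545.6, -40.9, 271.5]
tool_rot: [[-0.831, 0.185, 0.524], [0.158, 0.983, -0.097], [-0.533, 0.002, -0.846]]
contact_force: [0.3, 0.2, 0.3]
width: 85.2
grip_force: 0.0
```

```bash
python3 - <<'E'
from h import *
s=bot.grab_frame("scene");t=bot.grab_frame("top")
for c in("blue","yellow"):
    for b in blobs(s,c,100):
        if 280<b.mean(0)[0]<345: print(c,b.min(0),b.max(0))
print(onz("top",[(190,164)],150),onz("top",[(246,150)],170))
# keypad body: white top face at z=45 in top view
h=cv2.cvtColor(t,cv2.COLOR_RGB2HSV); m=cv2.inRange(h,(0,0,150),(180,50,255)); 
cs,_=cv2.findContours(m,cv2.RETR_EXTERNAL,cv2.CHAIN_APPROX_NONE)
for c in cs:
    r=cv2.minAreaRect(c)
    if cv2.contourArea(c)>1500 and 150<r[0][0]<215: print(r,onz("top",[r[0]],45), onz("top",cv2.boxPoints(r),45).round(0).tolist())
print(bot.observe()['position'],bot.observe()['width'])
E
```

```text
blue [296 225] [330 245]
yellow [293 207] [327 227]
yellow [317   0] [353  37]
[[752.12347996 225.67391784 150.        ]] [[772.87658563 110.00362259 170.        ]]
((180.16732788085938, 241.72718811035156), (44.36217498779297, 91.29148864746094), 82.23483276367188) [[606.23400692 271.4653032   45.        ]] [[643.0, 377.0, 45.0], [666.0, 179.0, 45.0], [569.0, 166.0, 45.0], [547.0, 363.0, 45.0]]
[545.40375582 -40.96709219 269.1400863 ] 85.1568251810482
```

Call:
arm_command --commands '[{"jaw": 0,"delta_pos": [-0.2,0.6,0.1],"twist": [0.146,0.786,0]},{"jaw": 0,"delta_pos": [0,0.936,0],"twist": [0.146,0.786,0]},{"jaw": 0,"delta_pos": [0.15,0.936,0],"twist": [0.146,0.786,0]},{"jaw": 0,"delta_pos": [0.2,0.936,0],"twist": [0.146,0.786,0]},{"jaw": 0,"delta_pos": [0.2,0.936,-0.4],"twist": [0.146,0.786,0]},{"jaw": 0,"delta_pos": [0.2,0.936,-0.5],"twist": [0.146,0.786,0]},{"jaw": 0,"delta_pos": [0.2,0.936,-0.6],"twist": [0.146,0.786,0]},{"jaw": 0,"delta_pos": [0.2,0.936,-0.6],"twist": [0.146,0.786,0]},{"jaw": 0,"delta_pos": [0.2,0.936,-0.6],"twist": [0,0,0]},{"jaw": 0,"delta_pos": [0.2,0.936,-0.6],"twist": [0,0,0]},{"jaw": 0,"delta_pos": [0.4,0.936,-0.6],"twist": [0,0,0]},{"jaw": 0,"delta_pos": [0.2,0.34,-0.5],"twist": [0,0,0]},{"jaw": 0,"delta_pos": [0,0,0],"twist": [0,0,0]},{"jaw": 0,"delta_pos": [0,0,0],"twist": [0,0,0]}]'

```text
clock: 18.88
position: [602.4, 268.1, 136.8]
tool_rot: [[-0.983, 0.185, -0.005], [0.185, 0.983, -0.002], [0.004, -0.003, -1.0]]
contact_force: [0.4, -0.7, 0.8]
width: -0.2
grip_force: 0.0
```

```bash
python3 -c "
from plant import bot
o=bot.observe();print(o['position'],o['width'],o['contact_force'])
from h import *
s=bot.grab_frame('scene');t=bot.grab_frame('top')
k=lambda im,x,y:cv2.resize(im[y:y+100,x:x+100],(400,400),interpolation=cv2.INTER_CUBIC)
cv2.imwrite('pics/k1.png',np.hstack([k(t,130,190),k(s,390,180)])[:,:,::-1])"
```

```text
[602.43113701 268.06936228 136.83458904] -0.16309723742496413 [ 0.4296894  -0.71174425  0.7785627 ]
```

View pics/k1.png

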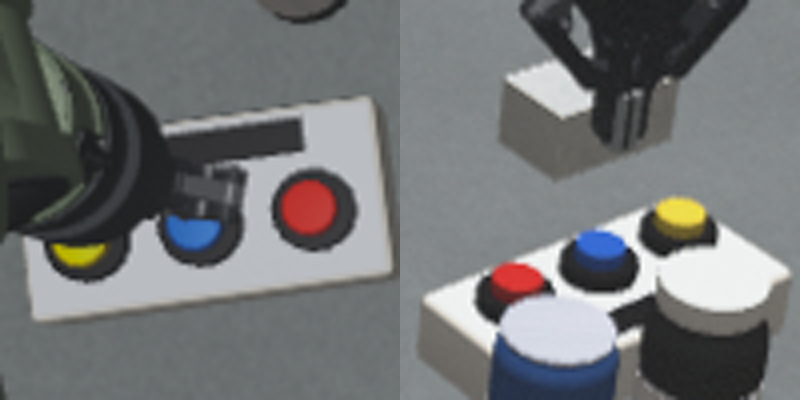

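The shut fingertips hang above the blue key: in the scene half of the crop the tips are at (625,145) and the key at (601,244). Key order is yellow, blue, red. Lower onto the blue key.

Call:
arm_command --commands '[{"jaw": 0,"delta_pos": [-0.11,-0.03,-0.5],"twist": [0,0,0]},{"jaw": 0,"delta_pos": [0,0,-0.5],"twist": [0,0,0]},{"jaw": 0,"delta_pos": [0,0,-0.5],"twist": [0,0,0]},{"jaw": 0,"delta_pos": [0,0,-0.5],"twist": [0,0,0]},{"jaw": 0,"delta_pos": [0,0,0],"twist": [0,0,0]},{"jaw": 0,"delta_pos": [0,0,0],"twist": [0,0,0]}]'

```text
clock: 19.48
position: [600.4, 266.1, 80.5]
tool_rot: [[-0.982, 0.188, -0.0], [0.188, 0.982, -0.0], [0.0, -0.0, -1.0]]
contact_force: [0.4, 0.0, 0.5]
width: -0.0
grip_force: 0.0
```

Call:
arm_command --commands '[{"jaw": 0,"delta_pos": [-0.02,0,-0.2],"twist": [0,0,0]},{"jaw": 0,"delta_pos": [0,0,-0.2],"twist": [0,0,0]},{"jaw": 0,"delta_pos": [0,0,-0.1],"twist": [0,0,0]},{"jaw": 0,"delta_pos": [0,0,0],"twist": [0,0,0]},{"jaw": 0,"delta_pos": [0,0,0],"twist": [0,0,0]}]'

```text
clock: 19.9
position: [600.4, 267.1, 65.4]
tool_rot: [[-0.982, 0.186, 0.001], [0.186, 0.982, -0.0], [-0.001, -0.0, -1.0]]
contact_force: [1.0, -0.7, 2.1]
width: -0.1
grip_force: 1.1
```

Call:
arm_command --commands '[{"jaw": 0,"delta_pos": [0,0,-0.07],"twist": [0,0,0]},{"jaw": 0,"delta_pos": [0,0,-0.07],"twist": [0,0,0]},{"jaw": 0,"delta_pos": [0,0,0],"twist": [0,0,0]},{"jaw": 0,"delta_pos": [0,0,0],"twist": [0,0,0]}]'

```text
clock: 20.23
position: [600.4, 267.2, 61.2]
tool_rot: [[-0.982, 0.186, 0.001], [0.186, 0.982, -0.0], [-0.001, 0.0, -1.0]]
contact_force: [-0.4, -1.9, 5.3]
width: -0.4
grip_force: 2.4
```

Call:
arm_command --commands '[{"jaw": 0,"delta_pos": [0,0,-0.04],"twist": [0,0,0]},{"jaw": 0,"delta_pos": [0,0,-0.03],"twist": [0,0,0]},{"jaw": 0,"delta_pos": [0,0,0],"twist": [0,0,0]},{"jaw": 0,"delta_pos": [0,0,0],"twist": [0,0,0]}]'

```text
clock: 20.57
position: [600.5, 267.2, 60.9]
tool_rot: [[-0.982, 0.186, 0.002], [0.186, 0.983, 0.0], [-0.002, 0.0, -1.0]]
contact_force: [-3.1, -2.8, 15.8]
width: 0.0
grip_force: 7.8
```

Call:
arm_command --commands '[{"jaw": 0,"delta_pos": [0,0,0.2],"twist": [0,0,0]},{"jaw": 0,"delta_pos": [0,0,0.4],"twist": [0,0,0]},{"jaw": 0,"delta_pos": [0,0,0.5],"twist": [0,0,0]},{"jaw": 0,"delta_pos": [-0.07,0.67,0],"twist": [0,0,0]},{"jaw": 0,"delta_pos": [-0.08,0.67,0],"twist": [0,0,0]},{"jaw": 0,"delta_pos": [-0.08,0.67,0],"twist": [0,0,0]},{"jaw": 0,"delta_pos": [0,0,-0.4],"twist": [0,0,0]},{"jaw": 0,"delta_pos": [0,0,-0.2],"twist": [0,0,0]},{"jaw": 0,"delta_pos": [0,0,0],"twist": [0,0,0]},{"jaw": 0,"delta_pos": [0,0,0],"twist": [0,0,0]}]'

```text
clock: 21.4
position: [592.0, 326.3, 72.3]
tool_rot: [[-0.982, 0.187, -0.003], [0.187, 0.982, -0.001], [0.002, -0.002, -1.0]]
contact_force: [0.1, 0.7, 0.2]
width: 0.4
grip_force: 0.0
```

Call:
arm_command --commands '[{"jaw": 0,"delta_pos": [0.03,0.03,-0.15],"twist": [0,0,0]},{"jaw": 0,"delta_pos": [0,0,-0.1],"twist": [0,0,0]},{"jaw": 0,"delta_pos": [0,0,-0.1],"twist": [0,0,0]},{"jaw": 0,"delta_pos": [0,0,-0.03],"twist": [0,0,0]},{"jaw": 0,"delta_pos": [0,0,0],"twist": [0,0,0]},{"jaw": 0,"delta_pos": [0,0,0],"twist": [0,0,0]}]'

```text
clock: 21.9
position: [594.5, 327.9, 62.8]
tool_rot: [[-0.982, 0.187, 0.001], [0.187, 0.982, -0.001], [-0.001, -0.0, -1.0]]
contact_force: [1.2, -2.4, 5.0]
width: 0.1
grip_force: 1.9
```

Call:
arm_command --commands '[{"jaw": 0,"delta_pos": [0,0,-0.06],"twist": [0,0,0]},{"jaw": 0,"delta_pos": [0,0,-0.04],"twist": [0,0,0]},{"jaw": 0,"delta_pos": [0,0,-0.03],"twist": [0,0,0]},{"jaw": 0,"delta_pos": [0,0,0],"twist": [0,0,0]},{"jaw": 0,"delta_pos": [0,0,0],"twist": [0,0,0]}]'

```text
clock: 22.32
position: [594.7, 328.0, 60.9]
tool_rot: [[-0.982, 0.187, 0.002], [0.187, 0.982, -0.001], [-0.003, -0.0, -1.0]]
contact_force: [-3.1, -5.2, 15.5]
width: -0.3
grip_force: 8.2
```

Fully down. Lift clear and check the stack.

Call:
arm_command --commands '[{"jaw": 0,"delta_pos": [0,0,0.2],"twist": [0,0,0]},{"jaw": 0,"delta_pos": [0,0,0.5],"twist": [0,0,0]},{"jaw": 0,"delta_pos": [0,0,0.8],"twist": [0,0,0]},{"jaw": 0,"delta_pos": [0,0,0.8],"twist": [0,0,0]},{"jaw": 0,"delta_pos": [0,0,0.8],"twist": [0,0,0]},{"jaw": 0,"delta_pos": [0,0,0],"twist": [0,0,0]},{"jaw": 0,"delta_pos": [0,0,0],"twist": [0,0,0]}]'

```text
clock: 22.9
position: [594.4, 329.2, 152.5]
tool_rot: [[-0.983, 0.186, 0.002], [0.186, 0.983, 0.002], [-0.002, 0.002, -1.0]]
contact_force: [-0.2, 0.1, -0.1]
width: -0.1
grip_force: 0.0
```

```bash
python3 - <<'E'
from h import *
s=bot.grab_frame("scene")
for c in("blue","yellow"):
    for b in blobs(s,c,60):
        m=b.mean(0)
        if 280<m[0]<345 or (430<m[0]<470 and m[1]<260): print(c,b.min(0),b.max(0))
s0=cv2.imread("pics/scene0.png")[:,:,::-1]
d=(cv2.absdiff(s,s0).max(2)>40).astype(np.uint8)
n,_,st,_=cv2.connectedComponentsWithStats(d)
print([r.tolist() for r in st[1:] if r[4]>30])
print(bot.observe()['contact_force'],bot.observe()['position'])
print(bot.finish_job())
E
```

```text
blue [434 238] [446 246]
blue [296 225] [330 245]
yellow [454 230] [466 239]
yellow [293 207] [327 227]
yellow [322   0] [353  37]
[[217, 0, 97, 68, 2194], [293, 0, 44, 27, 603], [438, 0, 90, 204, 8506], [0, 12, 7, 9, 46], [17, 15, 7, 23, 47], [0, 40, 27, 44, 897], [253, 58, 59, 65, 1924], [207, 60, 19, 14, 103], [229, 62, 15, 18, 144], [199, 64, 8, 10, 53], [193, 74, 19, 33, 308], [0, 98, 63, 73, 2441], [387, 194, 29, 49, 1037], [293, 207, 38, 40, 1212], [209, 242, 33, 55, 1215]]
[ 0.52034144  0.6027354  -1.01211237] [593.41822816 328.70464628 150.86983295]
the job is handed in; nothing more can be done
None
```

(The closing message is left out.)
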